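Fit the flask cradle to a touch-start vortex mixer and hold a flask pressed on it

TASK

Plug the blue flask cradle into the empty socket on top of the vortex mixer, so that its shoulder sits flush on the socket rim, and let go of it. Then take the stoppered amber flask off its cork ring by the neck, set it upright in the cradle and, without ramming it, push it straight down until the mixer's sprung head is fully down at its stop, as one does to make a touch-start mixer run. Finish while still holding the flask by its neck and keeping it pressed down, and leave the grey tube cup, the tape, the beaker and the tip box where they are.

Things in the scene. Friction and masses are not known exactly. Their poses are not given: they have to be found in the camera images.
- socket (a point): The vortex mixer's silver sprung head, 68 mm across, 19 mm high, on top of a fixed white round housing (128 mm across, 98 mm high); in the head an open round socket 48 mm across and 13 mm deep, black at the bottom. The point is the centre of the socket's mouth, level with its rim, 135 mm above the bench when the head is up, and sinks with the head; z is up.
- mixer_head (a joint): How far the sprung head is pressed down, in m: 0 = up, 0.008 = fully down at its stop. It begins to sink at about 5 N of push, including the weight of what stands on it, and reaches the stop at about 10 N (stiffness 600 N/m); the cradle and the flask resting on it do not move it. It springs up again when let go.
- cradle_center (a point): Blue flask cradle, a loose upright ring-shaped cup with a black lip, 70 g, 45 mm high: a spigot 44 mm across and 12 mm high, then a shoulder and a body 56 mm across, 33 mm high, with a round mouth 44 mm across. The point is on its axis, 22.5 mm over its underside; z is up. Plugged in, the shoulder rests on the socket rim, this point 10.5 mm above the socket point.
- flask_bulb (a point): Centre of the round bulb (64 mm in diameter) of the stoppered amber glass flask, 100 to 200 g, 118 mm high; z runs up along the neck. It starts upright on a loose cork ring (84 mm across, 28 mm high), this point 53 mm above the bench. Seated in the cradle, this point is 45.7 mm above the cradle's centre point (23 mm above its lip).
- flask_neck (a point): The flask's neck, where to hold it: 25 mm across, straight from 66 to 104 mm above the flask's underside, then the white stopper (25 mm across) to 118 mm. This point is on the axis, 86 mm above the underside, 54 mm above the bulb's centre and 32 mm below the stopper's top.
- tube_cup_center (a point): Grey tube cup, another insert of the mixer, 48 mm across, 30 mm high, not wanted now: leave it alone. The point is its centre.
- tape: Roll of green tape lying flat, 72 mm across, 20 mm high: leave it alone. Origin at the centre of its underside.
- beaker: Small clear plastic beaker, 58 mm across, 72 mm high: leave it alone. Origin at the centre of its underside.
- tip_box: Blue box with a pale yellow lid, 84 x 122 x 73 mm: leave it alone. Origin at the centre of its underside.
There are look-alikes about, which are no part of the job. Of the things that look like the part that bears flask_bulb, the smaller one is meant. Of the things that look like the part that bears socket, the smaller one is meant.

How it is judged:
By the outcome, as a careful person would: the job done as asked, in the order asked, and still so for the second after the job is handed in, while the arm keeps its last pose, push and grip.
It also fails if it takes over 51 s, if anything falls off the work surface, if the arm or the gripper's body presses on something with over 40 N, if the wrist force passes 120 N, or if a joint passes its speed limit or range.

ROBOT

A 6-joint arm with a two-finger parallel gripper is mounted at the origin on the work surface. World frame = base frame: x ahead of the robot, y to its left, z up, the work surface at z = 0. Lengths are in mm, angles in degrees, forces in N, time in s.
With the tool pointing down it reaches from about 350 to 850 mm from the base axis. Payload 8.1 kg.
Tool frame: the origin (TCP) lies midway between the tips of the shut fingers; the grasp point (between the pads) lies 19 mm behind it; z points along the fingers, y is the line along which they close (so a half turn about z gives the same grasp; the last joint's range is limited). The gripper opens to 85 mm and grips with 20 to 120 N. Pads are 22 mm wide; open, the fingers measure 114 mm over their backs; the gripper's body (76 mm by 85 mm) begins 54 mm behind the grasp point. The pads swing forward as they close: fully open they stand 13 mm farther back than shut.
Start: joints at [69.763, 7.471, 85.268, -0, 87.261, -4.893], TCP at [158.744, 578.624, 231.292] pointing down, gripper open.
Joint ranges: [-169.43, 169.43], [-51.17, 129.36], [1.28, 143.12], [-76.62, 256.62], [0, 156.53], [-152.29, 152.29]. Speed limits (degrees/s): [136.94, 136.94, 159.86, 180, 180, 180].

INTERFACE

Orientations are given as [roll, pitch, yaw] about the fixed x, y, z axes, in that order (R = Rz(yaw) Ry(pitch) Rx(roll)).
In Python, from bench import sense, snapshot, order, finder gives the robot as it stands.
- The arm moves only by the tool send_rows, never from a script. Its argument "steps" is a list of rows, each a list of 2 entries, a list of its own where there are three numbers: the shift along the world's x, y, z in units of 30 mm (1.0 is 30 mm), then the turn, a rotation vector about the world's x, y, z in rad. In form: [[[dx, dy, dz], [wx, wy, wz]], ...]. A call has 1 to 10 rows; each row is the pose to reach, as a shift and turn from the pose commanded when the call began; what a row does not reach only later rows make up. A row lasts 1/8 s, in which the tool goes at most 62.5 mm and 10.7 degrees, less where a joint would pass 70% of its speed; a pose out of reach is approached as far as the arm can. A call with a gripper value outside its range is refused whole. "fingers" is the closure, from 0 (fully open) to 1 (shut), set as the call begins (left out, the last holds). The fingers move at their own pace and stop on an object; "squeeze" is the grip in N (left out, the last holds). Time passes only in rows, so rows that repeat a pose let the fingers close. It gives the time, the measured TCP pose, the force, the opening and the grip force at its end, in the units of the state.
- sense(): the state, without advancing time (a new reading comes with each control period).
- snapshot(name): name is "scene" or "top"; returns a dict with "img" (400x640x3 uint8, red, green, blue), "K" (3x3 intrinsics, pixels), "pose" (4x4, takes a point from camera to world coordinates). Camera axes: x right, y up, looking along -z (the intrinsics and any distortion apply to the point x, -y, -z); pixel columns grow to the right and rows downward; lengths in mm; the calibration is good to about 2 mm. A picture is of the moment at which its call begins. There is no depth.
- order.hand_in(): hands the job in; it is judged then, once.
Trained networks look in the newest picture that a camera, given by its name, has taken for a name from the list of things; names that differ only in an ending like _2 or _b are one class to them, and where a whole thing is asked for, a point or a joint stands for the part that bears it (a point fixed in the world has none). Each returns a list of dicts, best first, with "confidence" (0 to 1); they miss things now and then, are a little off and sometimes report something else, mostly with a low value. They report only what shows in the picture. A call takes as long as a camera call. They do not tell look-alikes from the thing itself.
- finder.find_in(label, camera): "box" ([left, top, width, height] as shares, 0 to 1, of the picture: columns of its width, rows of its height, round what is visible of it).
- finder.trace(label, camera): "mask" (400x640 bool, what is visible of it) and "box" ([left, top, width, height] as shares, 0 to 1, of the picture: columns of its width, rows of its height, round what is visible of it).
- finder.pinpoint(label, camera): "at" ([column, row] as shares, 0 to 1, of the picture: columns of its width, rows of its height: a listed point, or the origin of a listed thing).
The state is a dict: "time": time; "joint_pos": joint angles; "qd": joint speeds; "joint_efforts": joint torques, N m; "tool_pos": TCP position; "tcp_rot": TCP orientation; "ft_force": force on the tool from outside, world axes, zero at the start; "wrist_torque": the same for the moment, N m; "finger_gap": finger opening in mm; "grip_force": force on a finger pad.
Only numpy, scipy, OpenCV 4.12 (cv2) and the standard library are available. Lean on these libraries where they do the work, as an engineer would, in place of code of your own. Each camera call takes 0.05 s, during which the arm holds its last target. There are 200 camera calls.

## Working session

There is one attempt and no reset: what is moved stays moved. The work goes in short steps, Python scripts to look and compute and a tool call to move; the robot and the scene stay as the last step left them, time stands still between calls to the robot, and variables do not carry over. Pictures are saved under pics/ and viewed, at most 10 in all, crops included, and the job is handed in when it is done.

Besides the shell and the picture viewer there is one more tool, called after "Call:" as name(argument=value, ...) on one line, values as JSON. send_rows: Moves the arm, as the interface text tells. Its arguments: {"type":"object","properties":{"steps":{"type":"array"},"fingers":{"type":"number"},"squeeze":{"type":"number"}},"required":["steps"]}

```bash
mkdir -p pics
cat > h.py <<'E'
import numpy as np, cv2
from bench import sense, snapshot, order, finder
def snap(c,fn=None):
    s=snapshot(c)
    if fn: cv2.imwrite('pics/'+fn,s['img'][:,:,::-1])
    return s
def ray(s,px):
    K=np.array(s['K']);P=np.array(s['pose'])
    v=np.linalg.inv(K)@[px[0],px[1],1]; d=P[:3,:3]@[v[0],-v[1],-v[2]]
    return P[:3,3],d
def atz(s,px,z):
    o,d=ray(s,px); return o+d*(z-o[2])/d[2]
def proj(s,p):
    K=np.array(s['K']);P=np.array(s['pose'])
    c=P[:3,:3].T@(np.array(p)-P[:3,3]); u=K@[c[0],-c[1],-c[2]]; return u[:2]/u[2]
def tri(a,pa,b,pb):
    o1,d1=ray(a,pa);o2,d2=ray(b,pb)
    d1/=np.linalg.norm(d1);d2/=np.linalg.norm(d2)
    t=np.linalg.lstsq(np.c_[d1,-d2],o2-o1,rcond=None)[0]
    x,y=o1+t[0]*d1,o2+t[1]*d2
    return (x+y)/2,np.linalg.norm(x-y)
E
python3 - <<'E'
from h import *
np.set_printoptions(precision=1,suppress=True)
S={c:snap(c,c+'0.png') for c in('scene','top')}
for c in S: print(c,[k for k in S[c]],np.array(S[c]['pose'])[:3,3])
for l,z in dict(socket=135,cradle_center=22.5,flask_bulb=53,flask_neck=107,tube_cup_center=15,tape=0,beaker=0,tip_box=0).items():
  for c in S:
    for r in finder.pinpoint(l,c):
      p=np.array(r['at'])*[640,400]; print(l,c,round(r['confidence'],2),p,atz(S[c],p,z))
E
python3 -c "
import cv2,numpy as np
"
```

```text
scene ['img', 'K', 'pose'] [997.3 121.7 863.6]
top ['img', 'K', 'pose'] [ 280.5   24.  1323.3]
socket scene 0.9 [296.9 196.5] [567.8 -32.4 135. ]
socket scene 0.6 [422.3 114.6] [285.4 187.1 135. ]
socket top 0.84 [340.  180.7] [564.1 -44.3 135. ]
socket top 0.58 [405.  151.8] [ 625.1 -224.8  135. ]
socket top 0.56 [257.5 285.6] [316.5 190.3 135. ]
cradle_center scene 0.78 [457.7 220.4] [475.1 312.5  22.5]
cradle_center top 0.65 [215.6 234.9] [470.8 312.9  22.5]
flask_bulb scene 0.95 [201.2 224.2] [ 637.3 -231.7   53. ]
flask_bulb scene 0.92 [160.8 282.2] [ 780.  -259.9   53. ]
flask_bulb scene 0.41 [455.5 219. ] [491.7 300.6  53. ]
flask_bulb top 0.97 [402.8 161.1] [ 622.4 -232.    53. ]
flask_bulb top 0.78 [403.8 111.8] [ 769. -255.   53.]
flask_neck scene 0.97 [195.9 209.7] [ 632.3 -231.7  107. ]
flask_neck scene 0.94 [150.4 270. ] [ 776.8 -264.2  107. ]
flask_neck scene 0.5 [204.5 219.9] [ 650.4 -205.5  107. ]
flask_neck top 0.67 [413.1 100.5] [ 778.8 -273.6  107. ]
flask_neck top 0.61 [407.1 151.2] [ 634.3 -236.6  107. ]
tube_cup_center scene 0.68 [216.3 173.5] [ 480.7 -266.    15. ]
tube_cup_center top 0.68 [420.2 214.5] [ 471.3 -267.4   15. ]
tube_cup_center top 0.54 [339.7 176.5] [605.3 -51.8  15. ]
tape scene 0.68 [333.8 169.2] [388.6   6.9   0. ]
tape scene 0.62 [295.1 197.4] [491.6 -64.4   0. ]
tape top 0.62 [329.2 250.2] [398.2   0.1   0. ]
tape top 0.37 [407.9 149.7] [ 669.9 -262.4    0. ]
beaker scene 0.61 [298.1 319.7] [772.   20.7   0. ]
beaker top 0.62 [313.3 129.4] [761.5  10.3   0. ]
tip_box scene 0.68 [433.9 338.4] [742.5 292.3   0. ]
tip_box top 0.6 [220.6 145.6] [739.  289.2   0. ]
```

View pics/scene0.png

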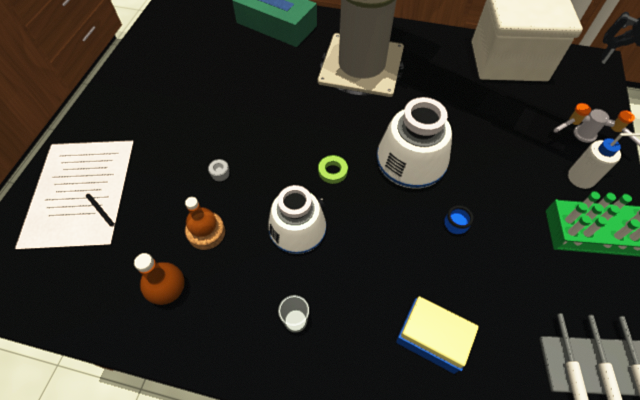

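View pics/top0.png

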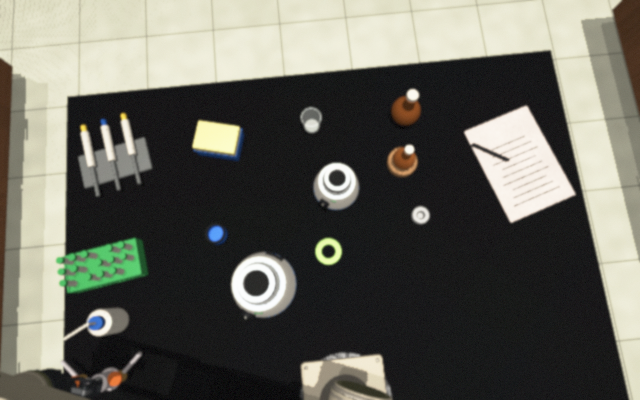

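The small mixer is at scene (297,197) and top (338,178); the larger look-alike is at scene (425,118). The small flask on the cork ring is at scene (203,222); the larger one at (161,282) has no ring. The task asks for the smaller of each. I'll confirm in one crop with model overlays.

```bash
cat > ov.py <<'E'
from h import *
def circ(s,im,c,r,z,col,off,k):
    t=np.linspace(0,2*np.pi,60)
    p=np.array([proj(s,[c[0]+r*np.cos(a),c[1]+r*np.sin(a),z]) for a in t])
    cv2.polylines(im,[np.int32(((p-off+.5)*k)*8)],True,col,1,cv2.LINE_AA,3)
def crop(s,ctr,circles,w=40,h=40,k=6):
    off=np.array([ctr[0]-w/2,ctr[1]-h/2]).round()
    x,y=off.astype(int)
    im=cv2.resize(s['img'][y:y+h,x:x+w,::-1],None,fx=k,fy=k,interpolation=cv2.INTER_CUBIC)
    for c,r,z,col in circles: circ(s,im,c,r,z,col,off,k)
    return im
E
python3 - <<'E'
from ov import *
np.set_printoptions(precision=1,suppress=True)
S={c:snap(c) for c in('scene','top')}
est={}
for l,z in (('socket',135),('cradle_center',22.5),('flask_neck',107),('flask_bulb',53)):
    p={}
    tgt=dict(socket=(565,-40),cradle_center=(472,312),flask_neck=(633,-233),flask_bulb=(630,-232))[l]
    for c in S:
        rs=finder.pinpoint(l,c)
        q=[np.array(r['at'])*[640,400] for r in rs]
        p[c]=min(q,key=lambda v:np.hypot(*(atz(S[c],v,z)[:2]-tgt)))
    print(l,p,tri(S['scene'],p['scene'],S['top'],p['top']))
# cradle: blue mask centroid
for c in S:
    hsv=cv2.cvtColor(S[c]['img'],cv2.COLOR_RGB2HSV)
    u=proj(S[c],[472,312,30]).astype(int)
    m=np.zeros((400,640),np.uint8); m[u[1]-22:u[1]+22,u[0]-22:u[0]+22]=1
    m&=((hsv[...,0]>95)&(hsv[...,0]<130)&(hsv[...,1]>100)&(hsv[...,2]>40)).astype(np.uint8)
    ys,xs=np.nonzero(m); print(c,'blue',xs.min(),xs.max(),ys.min(),ys.max(),atz(S[c],[(xs.min()+xs.max())/2,(ys.min()+ys.max())/2],22.5))
W,G,R,Y=(255,255,255),(0,255,0),(0,0,255),(0,255,255)
so=(565,-38);cr=(473,313);fl=(633,-233)
rows=[]
for c in S:
    s=S[c]
    rows.append(np.hstack([crop(s,proj(s,[*so,135]),[(so,34,135,G),(so,24,135,R)]),
     crop(s,proj(s,[*cr,22]),[(cr,28,45,G),(cr,22,45,R),(cr,28,12,Y)]),
     crop(s,proj(s,[*fl,70]),[(fl,12.5,139,G),(fl,12.5,87,Y),(fl,42,28,R)])]))
cv2.imwrite('pics/c1.png',np.vstack(rows))
E
```

```text
socket {'scene': array([293.7, 197. ]), 'top': array([339.9, 177.8])} (array([571.1, -41.6, 135.4]), np.float64(6.789994384406001))
cradle_center {'scene': array([453.8, 220.8]), 'top': array([215.2, 234.9])} (array([472.1, 311.1,  13.7]), np.float64(9.922248442934249))
flask_neck {'scene': array([197.5, 207.5]), 'top': array([407.6, 153.3])} (array([ 627.1, -234. ,  106.8]), np.float64(6.480092272083285))
flask_bulb {'scene': array([205.2, 224.1]), 'top': array([406.1, 159. ])} (array([ 629.2, -238. ,   37.1]), np.float64(15.089164853383275))
scene blue 444 469 208 233 [476.1 309.9  22.5]
top blue 207 227 225 245 [470.2 309.1  22.5]
```

View pics/c1.png

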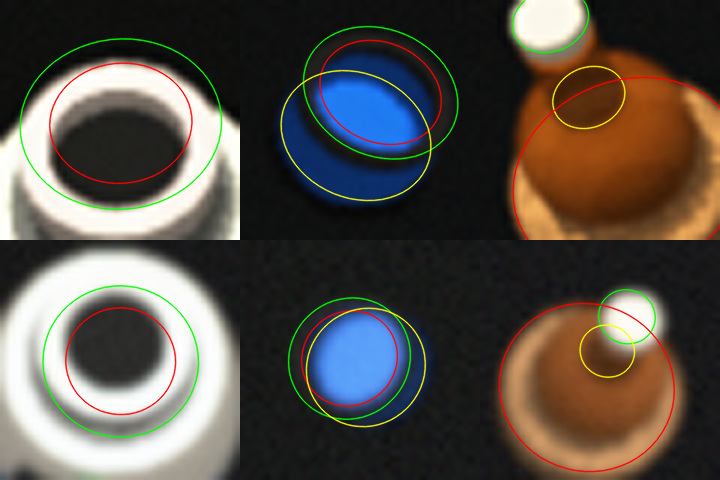

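The crop confirms it: the small mixer with the empty black socket (left), the blue cradle standing upright, and the small flask on its cork ring. Now a quick fit of the centres.

```bash
cat > fit.py <<'E'
from ov import *
from scipy.optimize import minimize
T=np.linspace(0,2*np.pi,72,endpoint=False)
def samp(img,P): return cv2.remap(img,np.float32(P[:,0])[None],np.float32(P[:,1])[None],cv2.INTER_LINEAR)[0].astype(float)
def ringpts(s,c,r,z): return np.array([proj(s,[c[0]+r*np.cos(a),c[1]+r*np.sin(a),z]) for a in T])
def fit(s,c0,r,z,chan,sign,rng=14):
    """circle centre at height z with sharpest outward step (sign=+1: brighter outside)"""
    img=np.float32(cv2.GaussianBlur(chan,(0,0),0.7))
    f=lambda c:-sign*np.mean(np.clip(sign*(samp(img,ringpts(s,c,r+2.5,z))-samp(img,ringpts(s,c,r-2.5,z))),0,None))*sign
    g=[(f((c0[0]+i,c0[1]+j)),i,j) for i in range(-rng,rng+1,2) for j in range(-rng,rng+1,2)]
    b=min(g); r_=minimize(f,[c0[0]+b[1],c0[1]+b[2]],method='Nelder-Mead')
    return r_.x,-r_.fun
E
python3 - <<'E'
from fit import *
np.set_printoptions(precision=1,suppress=True)
S={c:snap(c) for c in('scene','top')}
st=sense(); print(st['tool_pos'],st['tcp_rot'],st['finger_gap'],st['ft_force'],st['time'])
for c,s in S.items():
    g=cv2.cvtColor(s['img'],cv2.COLOR_RGB2GRAY); im=s['img']
    print(c,'hole',*fit(s,(572,-42),24,135,g,1),'outer',*fit(s,(572,-42),34,135,g,-1),'housing base',*fit(s,(572,-42),64,98,g,-1))
    print(c,'cradle inner',*fit(s,(474,311),22,45,im[...,2],-1),'body low',*fit(s,(474,311),28,12,im[...,2],-1))
    print(c,'stopper',*fit(s,(631,-235),12.5,139,im[...,2],-1,10),'cork',*fit(s,(631,-235),42,28,im[...,0],-1,10))
E
```

```text
[158.7 578.6 231.3] [-180.    -0.   164.7] 85.54327941675628 [-0.  -0.1 -0.3] 1.5
scene hole [574.9 -36. ] 135.09197319878473 outer [574.7 -36. ] 115.72835286458333 housing base [582.8 -47.1] 47.05645073784722
scene cradle inner [477.4 311.3] 87.07447645399306 body low [476.5 311.8] 63.502346462673614
scene stopper [ 632.9 -233.9] 145.26905653211804 cork [ 631.9 -234.6] 90.21442328559027
top hole [573.7 -37. ] 92.57927788628473 outer [582.5 -28.4] 42.54261610243056 housing base [560.  -34.2] 69.13953993055556
top cradle inner [472.7 309.2] 97.96000162760417 body low [473.4 309.1] 57.19874403211806
top stopper [ 630.8 -235.6] 107.28087022569444 cork [ 630.7 -235.5] 64.98171657986111
```

Call:
send_rows(steps=[[[3,-2.5,0],[0,0,0]],[[5,-4.2,0],[0,0,0]],[[7,-5.9,0],[0,0,0]],[[9,-7.6,-0.5],[0,0,0]],[[10.54,-8.94,-2],[0,0,0]],[[10.54,-8.94,-4],[0,0,0]],[[10.54,-8.94,-4],[0,0,0]],[[10.54,-8.94,-4],[0,0,0]],[[10.54,-8.94,-4],[0,0,0]]], fingers=0, squeeze=40)

```text
time: 2.62
tool_pos: [474.7, 309.9, 110.6]
tcp_rot: [-179.9, -0.1, 164.6]
ft_force: [-0.7, 1.5, 1.0]
finger_gap: 85.5
grip_force: 0.0
```

Call:
send_rows(steps=[[[0,0,-1.2],[0,0,0]],[[0,0,-2.3],[0,0,0]],[[0,0,-3],[0,0,0]],[[0,0,-3.3],[0,0,0]],[[0,0,-3.3],[0,0,0]]])

```text
time: 3.25
tool_pos: [474.9, 311.6, 13.3]
tcp_rot: [180.0, 0.0, 164.7]
ft_force: [-0.2, 0.3, -0.1]
finger_gap: 85.4
grip_force: 0.0
```

Call:
send_rows(steps=[[[0,0,0],[0,0,0]],[[0,0,0],[0,0,0]],[[0,0,0],[0,0,0]],[[0,0,0],[0,0,0]],[[0,0,0],[0,0,0]],[[0,0,0],[0,0,0]]], fingers=0.6, squeeze=30)

```text
time: 4.0
tool_pos: [476.1, 311.2, 13.9]
tcp_rot: [179.9, 0.1, 164.6]
ft_force: [-0.9, 1.1, 6.4]
finger_gap: 54.6
grip_force: 35.0
```

Call:
send_rows(steps=[[[0,0,0.7],[0,0,0]],[[0,0,2.2],[0,0,0]],[[0,0,4],[0,0,0]],[[0.3,-1.2,5.6],[0,0,0]],[[0.8,-2.8,6],[0,0,0]],[[1.3,-4.6,6],[0,0,0]],[[1.8,-6.4,6],[0,0,0]],[[2.35,-8.2,6],[0,0,0]],[[2.85,-9.9,6],[0,0,0]],[[3.2,-11.1,6],[0,0,0]]])

```text
time: 5.25
tool_pos: [571.2, -25.1, 192.5]
tcp_rot: [-180.0, 0.0, 164.6]
ft_force: [0.0, -0.3, -0.8]
finger_gap: 54.4
grip_force: 34.4
```

Call:
send_rows(steps=[[[0.11,-0.46,0],[0,0,0]],[[0.11,-0.46,0],[0,0,0]],[[0.11,-0.46,-0.2],[0,0,0]],[[0.11,-0.46,-0.2],[0,0,0]]])

```text
time: 5.75
tool_pos: [573.5, -35.0, 185.4]
tcp_rot: [180.0, -0.1, 164.8]
ft_force: [0.5, -0.6, -0.1]
finger_gap: 54.7
grip_force: 34.4
```

```bash
cat > c2.py <<'E'
from fit import *
np.set_printoptions(precision=1,suppress=True)
S={c:snap(c) for c in('scene','top')}
st=sense(); print(st['tool_pos'],st['tcp_rot'],st['finger_gap'],st['ft_force'])
u=st['tool_pos'][2]-12.5
out=[]
for c,s in S.items():
    im=s['img']; p=st['tool_pos'][:2]; print(c,u)
    for zz in (45,):
        print('lip',*fit(s,p,22,u+zz,im[...,2],-1,10))
    print('body low',*fit(s,p,28,u+12,im[...,2],-1,10),'spigot',*fit(s,p,22,u,im[...,2],-1,10))
    out.append(crop(s,proj(s,[*p,u]),[(p,28,u+12,(0,255,255)),(p,22,u,(0,255,0)),((574.3,-36.5),24,135,(0,0,255))],60,60,6))
cv2.imwrite('pics/c2.png',np.hstack(out))
E
python3 c2.py
```

```text
[574.  -35.3 186.1] [180.   -0.  164.7] 54.45957875155099 [-0.2 -0.  -0.4]
scene 173.55068157619976
lip [576.1 -33. ] 44.69883897569444
body low [576.5 -35.5] 32.437662760416664 spigot [572.7 -31.1] 24.30166286892361
top 173.55068157619976
lip [541.7 -34.8] 22.58981662326389
body low [586.5 -38.4] 14.552788628472221 spigot [552.4 -39.2] 21.424479166666668
```

View pics/c2.png

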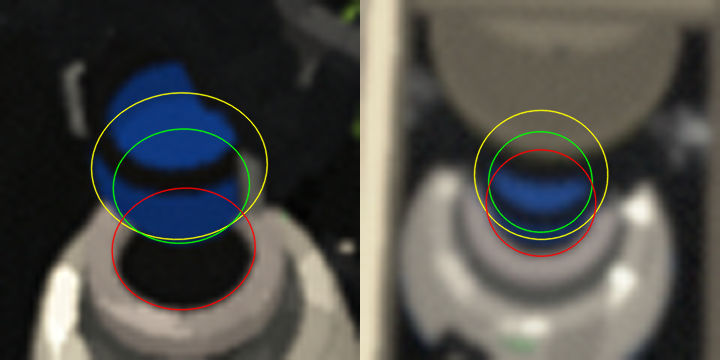

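Call:
send_rows(steps=[[[-0.02,0,-0.6],[0,0,0]],[[-0.02,0,-1.0],[0,0,0]],[[-0.02,0,-1.15],[0,0,0]],[[-0.02,0,-1.25],[0,0,0]],[[-0.02,0,-1.35],[0,0,0]],[[-0.02,0,-1.4],[0,0,0]],[[-0.02,0,-1.4],[0,0,0]]])

```text
time: 6.72
tool_pos: [573.7, -36.4, 144.4]
tcp_rot: [180.0, 0.0, 164.7]
ft_force: [0.6, 0.1, -1.4]
finger_gap: 54.6
grip_force: 34.5
```

Call:
send_rows(steps=[[[0,0,-0.07],[0,0,0]],[[0,0,-0.13],[0,0,0]],[[0,0,-0.2],[0,0,0]],[[0,0,-0.25],[0,0,0]],[[0,0,-0.25],[0,0,0]]])

```text
time: 7.35
tool_pos: [573.7, -36.4, 137.0]
tcp_rot: [180.0, 0.0, 164.7]
ft_force: [-0.0, -0.7, 0.3]
finger_gap: 54.3
grip_force: 34.4
```

Call:
send_rows(steps=[[[0,0,-0.04],[0,0,0]],[[0,0,-0.08],[0,0,0]],[[0,0,-0.08],[0,0,0]]])

```text
time: 7.72
tool_pos: [573.8, -36.4, 134.8]
tcp_rot: [180.0, 0.0, 164.7]
ft_force: [-2.3, 0.1, 5.4]
finger_gap: 54.4
grip_force: 35.2
```

Call:
send_rows(steps=[[[0,0,0],[0,0,0]],[[0,0,0],[0,0,0]],[[0,0,0],[0,0,0]],[[0,0,0],[0,0,0]],[[0,0,0],[0,0,0]]], fingers=0)

```text
time: 8.35
tool_pos: [573.6, -36.4, 134.3]
tcp_rot: [180.0, -0.0, 164.7]
ft_force: [-0.2, -1.0, -0.4]
finger_gap: 85.4
grip_force: 0.0
```

Call:
send_rows(steps=[[[0,0,0.7],[0,0,0]],[[0,0,1.7],[0,0,0]],[[0,0,2.7],[0,0,0]],[[0.4,-1.2,3.2],[0,0,0]],[[0.8,-2.9,3.2],[0,0,0]],[[1.3,-4.7,3.2],[0,0,0]],[[1.94,-6.62,3.2],[0,0,0]],[[1.94,-6.62,3.2],[0,0,0]],[[1.94,-6.62,3.2],[0,0,0]],[[1.94,-6.62,3.2],[0,0,0]]])

```text
time: 9.6
tool_pos: [631.9, -233.7, 230.8]
tcp_rot: [180.0, 0.0, 164.7]
ft_force: [0.3, -0.2, -0.8]
finger_gap: 85.4
grip_force: 0.0
```

Run:
```python
from fit import *
np.set_printoptions(precision=1,suppress=True)
S={c:snap(c) for c in('scene','top')}
st=sense(); print(st['tool_pos'],st['finger_gap'])
out=[];p=(574.3,-36.5)
for c,s in S.items():
    im=s['img']; g=cv2.cvtColor(im,cv2.COLOR_RGB2GRAY)
    print(c,'lip in z=168',*fit(s,p,22,168,im[...,2],-1,10),'body low 135',*fit(s,p,28,135,im[...,0],1,10),'head out',*fit(s,p,34,135,g,-1,10))
    out.append(crop(s,proj(s,[*p,150]),[(p,28,168,(0,255,255)),(p,28,135,(0,255,0)),(p,34,135,(0,0,255))],60,60,6))
cv2.imwrite('pics/c3.png',np.hstack(out))
```

```text
[ 632.  -233.6  231. ] 85.5438932123412
scene lip in z=168 [575.5 -35.3] 93.9520263671875 body low 135 [572.1 -36.1] 109.04808213975694 head out [575.6 -35.7] 52.88953993055556
top lip in z=168 [569.2 -35.7] 77.42080349392361 body low 135 [576.7 -37.3] 101.97035047743056 head out [578.  -21.6] 44.252292209201386
```

View pics/c3.png

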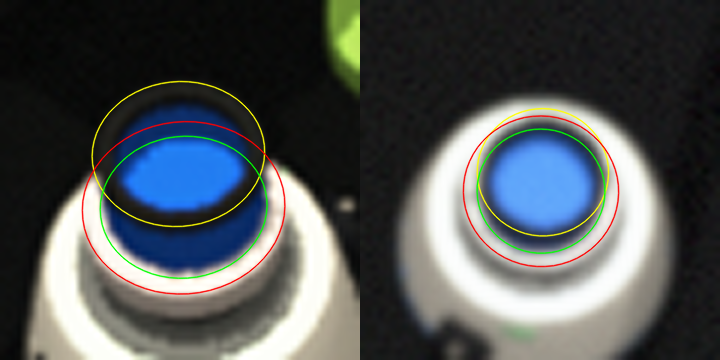

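The cradle sits flush: the lip outline fits z=168, and the body foot is at the rim in both views. Now the flask.

Call:
send_rows(steps=[[[0,0,-1.2],[0,0,0]],[[0,0,-2.4],[0,0,0]],[[0,0,-3.4],[0,0,0]],[[0,0,-4.2],[0,0,0]],[[0,0,-4.66],[0,0,0]],[[0,0,-4.66],[0,0,0]]])

```text
time: 10.45
tool_pos: [631.2, -234.2, 89.8]
tcp_rot: [180.0, -0.1, 164.7]
ft_force: [0.8, 0.6, 0.5]
finger_gap: 85.7
grip_force: 0.0
```

Call:
send_rows(steps=[[[0,0,0],[0,0,0]],[[0,0,0],[0,0,0]],[[0,0,0],[0,0,0]],[[0,0,0],[0,0,0]],[[0,0,0],[0,0,0]],[[0,0,0],[0,0,0]],[[0,0,0],[0,0,0]],[[0,0,0],[0,0,0]]], fingers=1, squeeze=50)

```text
time: 11.45
tool_pos: [632.3, -235.2, 91.3]
tcp_rot: [-180.0, 0.1, 164.7]
ft_force: [-0.4, 0.4, 5.6]
finger_gap: 23.9
grip_force: 48.9
```

Call:
send_rows(steps=[[[0,0,0.5],[0,0,0]],[[0,0,1.5],[0,0,0]],[[0,0,2.9],[0,0,0]],[[0,0,4.3],[0,0,0]],[[0,0,5.5],[0,0,0]],[[-0.1,0.6,6.2],[0,0,0]],[[-0.5,1.8,6.2],[0,0,0]],[[-0.95,3.3,6.2],[0,0,0]],[[-1.4,4.8,6.2],[0,0,0]],[[-1.75,6,6.2],[0,0,0]]])

```text
time: 12.7
tool_pos: [577.8, -52.0, 275.7]
tcp_rot: [180.0, -0.1, 164.7]
ft_force: [0.7, -0.6, -0.8]
finger_gap: 23.7
grip_force: 49.1
```

Call:
send_rows(steps=[[[-0.18,0.62,0],[0,0,0]],[[-0.18,0.62,0],[0,0,0]],[[-0.18,0.62,0],[0,0,0]],[[-0.18,0.62,0],[0,0,0]]])

```text
time: 13.2
tool_pos: [574.1, -37.4, 276.3]
tcp_rot: [-180.0, -0.0, 164.6]
ft_force: [0.7, -0.6, -1.1]
finger_gap: 23.7
grip_force: 49.2
```

Run:
```python
from fit import *
np.set_printoptions(precision=1,suppress=True)
S={c:snap(c) for c in('scene','top')}
st=sense(); t=st['tool_pos'];print(t,st['finger_gap'],st['ft_force'])
out=[];b=t[2]-37.6
for c,s in S.items():
    P=np.array(s['pose']); d=np.linalg.norm(P[:3,3]-[*t[:2],b])
    for r in finder.pinpoint('flask_bulb',c): print(c,np.array(r['at'])*[640,400],r['confidence'],proj(s,[*t[:2],b]))
    u=proj(s,[*t[:2],b]); im=crop(s,u,[((574,-36.4),28,168,(0,255,255))],66,90,6)
    off=np.array([u[0]-33,u[1]-45]).round(); cv2.circle(im,tuple(int(v) for v in (u-off+.5)*6),int(32*s['K'][0][0]/d*6),(0,255,0),1)
    out.append(im)
cv2.imwrite('pics/c4.png',np.hstack(out))
```

```text
[574.1 -37.3 276.4] 24.008982638764525 [-0.2  0.2 -2.1]
scene [291.5 168.7] 0.83 [290.7 168.5]
scene [165.5 282.8] 0.55 [290.7 168.5]
top [341.1 169.4] 0.91 [338.  166.8]
top [404.4 112.7] 0.68 [338.  166.8]
```

View pics/c4.png

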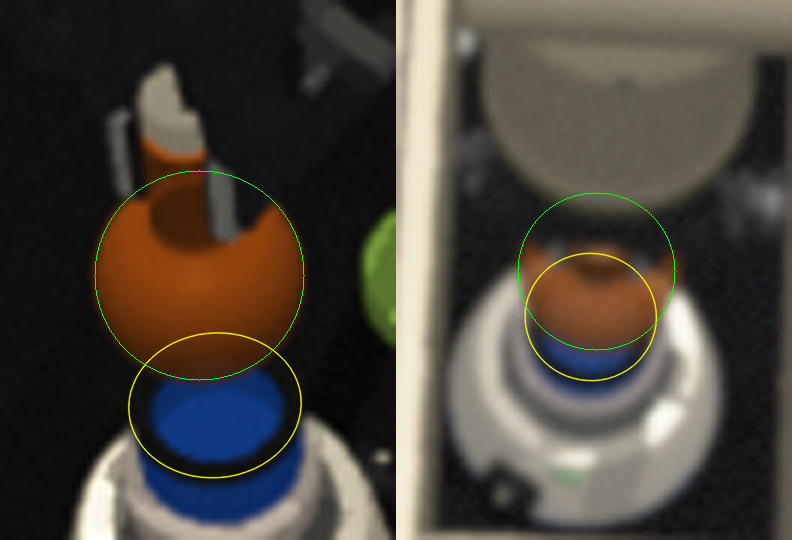

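The flask is upright in the grip and centred over the cradle: the bulb outline fits the sphere at the TCP in the scene view. Lowering slowly.

Call:
send_rows(steps=[[[0,0,-0.4],[0,0,0]],[[0,0,-0.8],[0,0,0]],[[0,0,-1.1],[0,0,0]],[[0,0,-1.3],[0,0,0]],[[0,0,-1.42],[0,0,0]],[[0,0,-1.5],[0,0,0]],[[0,0,-1.5],[0,0,0]]])

```text
time: 14.28
tool_pos: [574.0, -36.4, 231.7]
tcp_rot: [180.0, 0.0, 164.7]
ft_force: [-0.6, 0.5, -1.2]
finger_gap: 23.9
grip_force: 49.2
```

Call:
send_rows(steps=[[[0,0,-0.03],[0,0,0]],[[0,0,-0.06],[0,0,0]],[[0,0,-0.09],[0,0,0]],[[0,0,-0.12],[0,0,0]],[[0,0,-0.12],[0,0,0]]])

```text
time: 14.9
tool_pos: [574.1, -36.4, 228.4]
tcp_rot: [180.0, 0.0, 164.7]
ft_force: [-1.4, -0.4, 2.2]
finger_gap: 23.9
grip_force: 49.3
```

Call:
send_rows(steps=[[[0,0,-0.03],[0,0,0]],[[0,0,-0.06],[0,0,0]],[[0,0,-0.09],[0,0,0]],[[0,0,-0.12],[0,0,0]],[[0,0,-0.15],[0,0,0]],[[0,0,-0.15],[0,0,0]]])

```text
time: 15.65
tool_pos: [574.1, -36.4, 223.8]
tcp_rot: [180.0, 0.0, 164.7]
ft_force: [-2.0, 0.4, 5.8]
finger_gap: 24.1
grip_force: 49.6
```

Call:
send_rows(steps=[[[0,0,-0.03],[0,0,0]],[[0,0,-0.06],[0,0,0]],[[0,0,-0.09],[0,0,0]],[[0,0,-0.1],[0,0,0]],[[0,0,-0.1],[0,0,0]]])

```text
time: 16.27
tool_pos: [574.3, -36.4, 221.5]
tcp_rot: [180.0, 0.1, 164.7]
ft_force: [-1.5, -0.1, 8.8]
finger_gap: 23.4
grip_force: 50.1
```

Call:
send_rows(steps=[[[0,0,-0.02],[0,0,0]],[[0,0,-0.04],[0,0,0]],[[0,0,-0.04],[0,0,0]],[[0,0,-0.04],[0,0,0]]])

```text
time: 16.77
tool_pos: [574.6, -36.5, 221.3]
tcp_rot: [180.0, 0.1, 164.7]
ft_force: [-4.0, 0.9, 14.0]
finger_gap: 23.8
grip_force: 50.6
```

Call:
send_rows(steps=[[[0,0,-0.02],[0,0,0]],[[0,0,-0.03],[0,0,0]],[[0,0,-0.03],[0,0,0]],[[0,0,-0.03],[0,0,0]]])

```text
time: 17.27
tool_pos: [574.8, -36.5, 221.3]
tcp_rot: [180.0, 0.2, 164.7]
ft_force: [-4.9, 0.8, 17.9]
finger_gap: 23.8
grip_force: 51.0
```

Call:
send_rows(steps=[[[-0.02,0,-0.01],[0,0,0]],[[-0.04,0,-0.02],[0,0,0]],[[-0.04,0,-0.02],[0,0,0]],[[-0.04,0,-0.02],[0,0,0]]])

```text
time: 17.77
tool_pos: [574.3, -36.5, 221.1]
tcp_rot: [180.0, 0.3, 164.7]
ft_force: [-3.5, 0.8, 18.6]
finger_gap: 23.5
grip_force: 51.1
```

Run:
```python
from fit import *
np.set_printoptions(precision=1,suppress=True)
st=sense(); t=st['tool_pos'];print(t,st['finger_gap'],st['ft_force'],st['tcp_rot'])
out=[];p=(574,-36.4)
for c in('scene','top'):
    s=snap(c); u=proj(s,[*p,150])
    out.append(crop(s,u,[(p,28,160,(0,255,255)),(p,28,127,(0,255,0)),(p,34,127,(0,0,255))],66,90,6))
cv2.imwrite('pics/c5.png',np.hstack(out))
```

```text
[574.3 -36.5 221.1] 23.456834932641836 [-3.5  0.8 18.6] [180.    0.3 164.7]
```

View pics/c5.png

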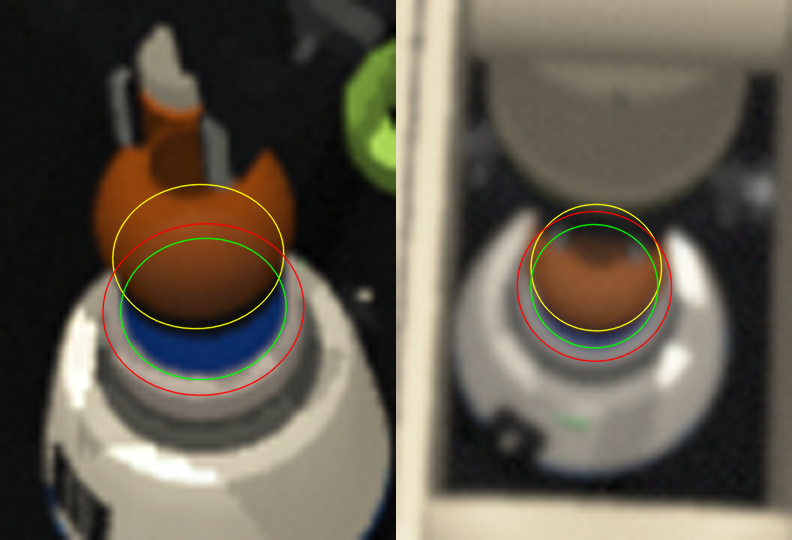

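The head is down at z=127: the lip and foot outlines fit the 8 mm-lower position. The flask is upright and seated, with steady pressure of about 18 N. Handing in.

```bash
python3 -c "
from bench import order
print(order.hand_in())"
```

```text
the job is handed in; nothing more can be done
None
```

The job is handed in: the cradle is plugged in flush, and the flask is seated upright in it, still gripped by the neck and holding the mixer head at its stop with about 18 N. No verdict came back.

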